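# Shut the disc box gently and clamp its lid

## Task

The grey steel disc box on the bench stands open. Lower its heavy lid by the bar on its free edge, holding it back so that it does not slam, until it is fully shut; then push the handle of the toggle clamp beside the bar over and all the way down, past its dead point, so that its pad holds the lid. Do not knock over the oil can behind the box.

Things in the scene. Friction and masses are not known exactly. Their poses are not given: they have to be found in the camera images.
- disc_box: Grey sheet-steel box fixed on a steel work plate whose top is 46 mm above the bench: 170 mm deep (its x), 260 wide (y), 80 high, open-topped, 3 mm seal on the rim. Origin: centre of its underside. x points from its front (bar and clamp side, turned to the robot's right) to the hinges at the back, y to its left (roughly towards the robot), z up.
- lid_hinge (a point): Point on the lid's hinge line straight behind the middle of the bar: 129 mm above the bench, 85 mm behind the box's centre (its +x) and 55 mm to its left (+y); the hinge line runs along the box's y.
- lid_bar (a point): Middle of the 12 mm round steel bar on the lid's free edge, straight for 94 mm along the box's y, on two legs 55 mm either side. Its axis is 41 mm beyond the lid's edge (fingers fit in the gap), 215 mm from the hinge line in the lid's plane and 7 mm off it on the lid's outer side. Lid shut: 136 mm above the bench, 130 mm ahead of the box's centre. Space round it is free.
- box_lid (a joint): Lid's opening angle, rad: 0 shut, 1.45 fully open; starts at 1.05 to 1.2. Lid: 176x268x14 mm plate, 1.6 kg (+-15 %). Hinge friction (0.9 N m) holds it where it starts: pushing it closed takes 0.5 to 3 N at the bar. Below about 0.7 to 1.0 rad its weight wins: it falls by itself and slams unless the bar is supported (1.5 to 4 N there).
- clamp_pivot (a point): Pivot of the clamp's handle, 163 mm above the bench; the pivot axis lies along the box's y. 178 mm ahead of the box's centre (its -x) and 85 mm to its right (-y), so 140 mm beside the bar's middle.
- clamp_grip (a point): Point on the axis of the clamp handle's black grip, 90 mm from the pivot; the grip is 18 mm thick and runs from 48 to 110 mm from the pivot.
- clamp_handle (a joint): Handle angle, rad: 0 open, standing up but leaning 0.2 rad outward (along the box's -x, away from the lid); it swings outward and down 1.36 rad to its stop, nearly level. Dead point 1.18. Under 3 N at the grip; let go before the dead point it springs back a little or stays half way. The clamp's arm comes down on the lid's edge with it.
- clamp_pad: Rubber pad 18 mm across on the end of the clamp's arm, on a stiff spring; origin on the arm's axis 62 mm from the arm's pivot, 24 mm above the lid when clamped. It starts raised, just clear of the lid's path.
- oil_can: Dark green oil can with a thin slanting spout, 66 x 95 x 172 mm, standing loose behind the box's hinges. Origin: centre of its underside, z up.
Mind the look-alikes: they are no part of the job. There is more than one size of the oil_can; the one meant has the size given above.

How it is judged (in metres and radians):
On the way, in this order (a step that is already met when the one before it is completed fails the run):
1. the lid is fully shut, the clamp still open (value of joint box_lid below 0.03 rad and value of joint clamp_handle below 0.7 rad), for 0.2 s.
2. the clamp's handle is pushed past its dead point and the pad presses on the lid (value of joint clamp_handle above 1.27 rad and contact force between clamp_pad and anything else above 2 N), for 0.2 s.
At the end, for the whole second after the job is handed in: The lid is shut to within 0.03 rad, the clamp's handle is down past 1.27 rad (dead point 1.18), its pad presses on the lid with more than 2 N, and the oil can stands upright (all of step 2 and value of joint box_lid below 0.03 rad and angle between oil_can's own z axis and vertical below 0.3 rad); the robot touches nothing.
It fails at once if the lid slams: in the last 0.25 rad it comes down faster than 0.9 rad/s (about 0.2 m/s at the bar) (value of joint box_lid below 0.25 rad and velocity of joint box_lid below -0.9 rad/s).
It fails at once if the oil can is knocked over (angle between oil_can's own z axis and vertical above 0.6 rad).
It also fails if it takes over 59 s, if anything falls off the work surface, if the arm or the gripper's body presses on something with over 40 N, if the wrist force passes 120 N, or if a joint passes its speed limit or range.

## Robot

A 6-joint arm with a two-finger parallel gripper is mounted at the origin on the work surface; the furniture and walls round the work are solid. World frame = base frame: x ahead of the robot, y to its left, z up, the work surface at z = 0. Lengths are in mm, angles in rad, forces in N, time in s.
With the tool pointing down it reaches from about 300 to 775 mm from the base axis. Payload 14.6 kg.
Tool frame: the origin (TCP) lies midway between the tips of the shut fingers; the grasp point (between the pads) lies 19 mm behind it; x points along the fingers, z is the direction in which the jaws open and shut, and the axes are right-handed (so a half turn about x gives the same grasp; the last joint's range is limited). The gripper opens to 94 mm and grips with 3 to 60 N. Pads are 16 mm wide; open, the fingers measure 119 mm over their backs; the gripper's body (75 mm by 177 mm) begins 78 mm behind the grasp point.
Start: joints at [-1.263, 0.3, 1.521, -0, 1.321, -0.067], TCP at [201.34, -511.812, 205.446] pointing down, gripper open.
Joint ranges: [-3.03, 3.03], [-0.79, 2.21], [0.23, 2.52], [-1.04, 4.18], [0, 3.07], [-2.55, 2.55]. Speed limits (rad/s): [2.22, 2.22, 2.57, 3.14, 3.14, 3.14].

## Interface

Orientations are given as [roll, pitch, yaw] about the fixed x, y, z axes, in that order (R = Rz(yaw) Ry(pitch) Rx(roll)).
In Python, from cell import * gives the robot as it stands.
- The arm moves only by the tool play_rows, never from a script. Its argument "motion" is one flat list of numbers, 7 for each row, row after row: the turn, a rotation vector about the tool's x, y, z in rad, then the shift along the tool's x, y, z in m, then the closure, from -1 (fully open) to 1 (shut), so that 0 is half open. In form: [rx, ry, rz, x, y, z, fingers, rx, ry, rz, x, y, z, fingers, ...]. A call has 1 to 20 rows; each row shifts and turns the pose as measured when the row begins, along the tool's axes as they then stand; what a row does not reach is not made up. A row lasts 1/10 s, in which the tool goes at most 50 mm and 8.59 degrees, less where a joint would pass 70% of its speed; a pose out of reach is approached as far as the arm can. A call with a gripper value outside its range is refused whole. The fingers move at their own pace and stop on an object; "newtons" is the grip in N (left out, the last holds). Time passes only in rows, so rows that do not move let the fingers close. It gives the time, the measured TCP pose, the force and the opening at its end, in the units of the state.
- read_state(): the state, without advancing time (a new reading comes with each control period).
- camera(name): name is "side" or "top"; returns (picture, depth): 420x560x3 uint8, blue, green, red; 420x560 float32, mm along the optical axis (not along the pixel's ray), 0 where there is no reading.
- camera_params(name): a dict with "fx", "fy", "cx", "cy" (pixels), "T" (4x4, takes a point from camera to world coordinates). Camera axes: x right, y down, z forward; pixel columns grow to the right and rows downward; lengths in mm; the calibration is good to about 2 mm. A picture is of the moment at which its call begins. camera_params takes no time and is no camera call.
- sign_off(): hands the job in, once; it reports no verdict.
Trained networks look in the newest picture that a camera, given by its name, has taken for a name from the list of things; names that differ only in an ending like _2 or _b are one class to them, and where a whole thing is asked for, a point or a joint stands for the part that bears it (a point fixed in the world has none). Each returns a list of dicts, best first, with "conf" (0 to 1); they miss things now and then, are a little off and sometimes report something else, mostly with a low value. They report only what shows in the picture. A call takes as long as a camera call. They do not tell look-alikes from the thing itself.
- masks_of(camera, name): "region" (420x560 bool, what is visible of it).
- place_of(camera, name): "at" ([x, y, z] in mm, in the coordinates of the camera as it stood for that picture, good to about 4 mm: a listed point, or the origin of a listed thing).
The state is a dict: "clock": time; "joints": joint angles; "qd": joint speeds; "effort": joint torques, N m; "eef_pos": TCP position; "eef_rot": TCP orientation; "wrist_force": force on the tool from outside, world axes, zero at the start; "moment": the same for the moment, N m; "finger_gap": finger opening in mm.
Only numpy, scipy, OpenCV 4.12 (cv2) and the standard library are available. Lean on these libraries where they do the work, as an engineer would, in place of code of your own. Each camera call takes 0.05 s, during which the arm holds its last target.

## Working session

There is one attempt and no reset: what is moved stays moved. The work goes in short steps, Python scripts to look and compute and a tool call to move; the robot and the scene stay as the last step left them, time stands still between calls to the robot, and variables do not carry over. Pictures are saved under pics/ and viewed, and the job is handed in when it is done.

Besides the shell and the picture viewer there is one more tool, called after ">>>" in YAML: its name, and indented under it one key for each argument. play_rows: Moves the arm, as the interface text tells. Its arguments: {"type":"object","properties":{"motion":{"type":"array","items":{"type":"number"}},"newtons":{"type":"number"}},"required":["motion"]}

```bash
mkdir -p pics; cat > h.py <<'E'
from cell import *
import numpy as np, cv2
def w(cam,p):
    T=np.array(camera_params(cam)["T"]);return T[:3,:3]@np.array(p)+T[:3,3]
E
python3 - <<'E'
from h import *
print(read_state())
for c in ("side","top"):
    im,d=camera(c); cv2.imwrite(f"pics/{c}0.png",im)
    P=camera_params(c); print(c,np.round(P["T"],3).tolist(),P["fx"])
    for n in ["disc_box","lid_hinge","lid_bar","clamp_pivot","clamp_grip","oil_can","clamp_pad"]:
        print(n,[(round(r["conf"],2),np.round(w(c,r["at"])).tolist()) for r in place_of(c,n)][:3])
print(read_state()["clock"])
E
```

```text
{'clock': 0.0, 'joints': array([-1.26258532e+00,  3.00482162e-01,  1.52160656e+00, -1.63040210e-05,
        1.32067684e+00, -6.66070940e-02]), 'qd': array([ 1.87835096e-04,  7.20058567e-05,  7.96287624e-05, -3.19876456e-04,
       -5.99977524e-04,  8.20443466e-04]), 'effort': array([ 8.55446451e-04, -5.31803226e+01, -3.52739596e+01,  7.08506349e-02,
        2.42993556e-02, -1.26439249e-04]), 'eef_pos': array([ 201.26493876, -511.56386595,  204.86948055]), 'eef_rot': array([3.08844873, 1.56962332, 1.89247455]), 'wrist_force': array([-0.86410444,  0.38416216,  0.09953995]), 'moment': array([-0.03415719, -0.03317708,  0.03852346]), 'finger_gap': 94.04728254573475}
side [[0.925, 0.331, -0.188, 807.703], [0.38, -0.793, 0.476, -654.073], [0.008, -0.512, -0.859, 1508.067], [0.0, 0.0, 0.0, 1.0]] 505.80866610484355
disc_box [(0.75, [568.0, 117.0, 44.0])]
lid_hinge [(0.75, [651.0, -7.0, 224.0]), (0.69, [510.0, 202.0, 126.0])]
lid_bar [(0.56, [513.0, 130.0, 332.0])]
clamp_pivot [(0.76, [656.0, -62.0, 156.0])]
clamp_grip [(0.4, [657.0, -77.0, 247.0]), (0.16, [573.0, 116.0, 44.0])]
oil_can [(0.86, [419.0, -241.0, -2.0]), (0.7, [351.0, 452.0, -4.0])]
clamp_pad [(0.36, [653.0, -5.0, 224.0])]
top [[-0.013, -0.983, 0.183, 291.953], [-1.0, 0.014, 0.002, 108.658], [-0.004, -0.183, -0.983, 1367.698], [0.0, 0.0, 0.0, 1.0]] 480.1595775483956
disc_box [(0.6, [565.0, 116.0, 47.0])]
lid_hinge [(0.74, [509.0, 197.0, 129.0])]
lid_bar [(0.83, [517.0, 128.0, 332.0])]
clamp_pivot []
clamp_grip [(0.62, [653.0, -77.0, 251.0])]
oil_can [(0.74, [414.0, -237.0, -3.0]), (0.7, [514.0, 269.0, 41.0])]
clamp_pad [(0.53, [517.0, 267.0, 41.0])]
0.8
```

View pics/side0.png

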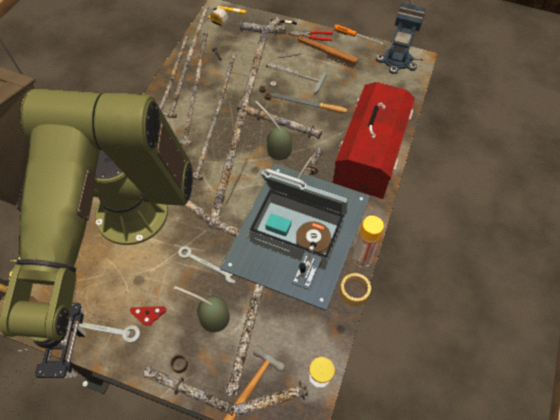

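View pics/top0.png

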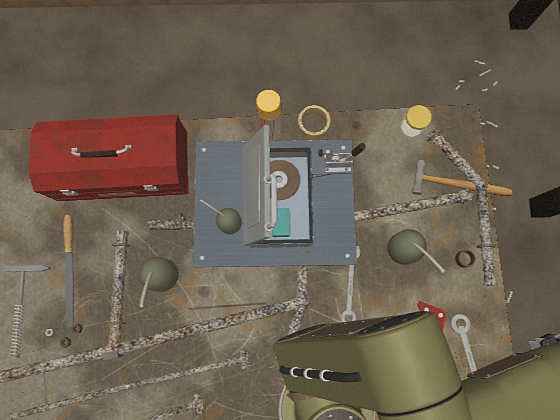

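Box yaw is about 91°, the lid at about 1.2 rad. Next I fit the frame and look closer at the bar and clamp.

```bash
cat >> h.py <<'E'
from scipy.spatial.transform import Rotation as R
def tool(s=None):
    s=s or read_state(); return np.array(s["eef_pos"]),R.from_euler("xyz",s["eef_rot"]).as_matrix()
E
python3 - <<'E'
from h import *
import time
ims=[]
for c,(x,y) in (("side",(240,160)),("top",(230,110))):
    im,d=camera(c); k=im[y:y+140,x:x+140]; ims.append(cv2.resize(k,(400,400),interpolation=cv2.INTER_CUBIC))
cv2.imwrite("pics/crop1.png",np.hstack(ims))
M=[((0,0),(568,117)),((0,0),(565,116)),((85,55),(510,202)),((85,55),(509,197)),((-178,-85),(656,-62))]
A=np.array([m[0] for m in M],float);B=np.array([m[1] for m in M],float)
a0,b0=A.mean(0),B.mean(0);A2=A-a0;B2=B-b0
th=np.arctan2((A2[:,0]*B2[:,1]-A2[:,1]*B2[:,0]).sum(),(A2*B2).sum())
Rm=np.array([[np.cos(th),-np.sin(th)],[np.sin(th),np.cos(th)]]);t=b0-Rm@a0
print("yaw",th,"c",t)
for n,p in dict(hinge=(85,55),barshut=(-130,55),pivot=(-178,-85)).items(): print(n,Rm@p+t)
print((A@Rm.T+t-B).round(1).tolist())
p,T=tool();print(p,T.round(3).tolist())
E
```

```text
yaw 1.592517892268494 c [566.56406871 115.70822184]
hinge [509.73085555 199.49357785]
barshut [514.40062488 -15.4557028 ]
pivot [655.41015149 -60.40359938]
[[-1.4, -1.3], [1.6, -0.3], [-0.3, -2.5], [0.7, 2.5], [-0.6, 1.6]]
[ 201.32785691 -511.81390883  205.44890459] [[-0.0, 0.931, 0.366], [-0.0, 0.366, -0.931], [-1.0, -0.0, 0.0]]
```

View pics/crop1.png

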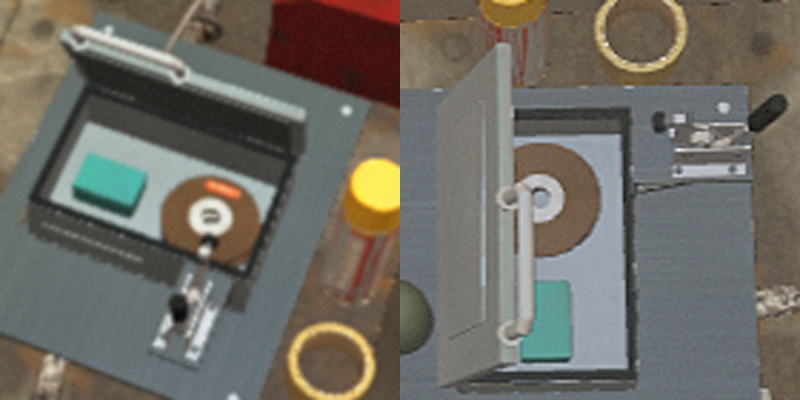

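>>> play_rows:
  motion: [0.118, 0, 0, -0.04, 0, 0, -1, 0.118, 0, 0, -0.04, 0, 0, -1, 0.118, 0, 0, -0.04, 0, 0, -1, 0, 0, 0, -0.04, 0.01, -0.04, -1, 0, 0, 0, -0.04, 0.01, -0.04, -1, 0, 0, 0, -0.02, 0.02, -0.04, -1, 0, 0, 0, 0, 0.02, -0.04, -1, 0, 0, 0, 0, 0.02, -0.04, -1, 0, 0, 0, 0, 0.02, -0.04, -1, 0, 0, 0, 0, 0.02, -0.04, -1, 0, 0, 0, 0, 0.02, -0.04, -1, 0, 0, 0, 0, 0.02, -0.04, -1]

```text
clock: 2.1
eef_pos: [358.6, -151.5, 423.5]
eef_rot: [2.231, 1.567, 0.658]
wrist_force: [0.4, -1.0, -0.5]
finger_gap: 94.1
```

```bash
cat >> h.py <<'E'
def st():
    s=read_state(); p,T=tool(s)
    print("t",round(s["clock"],2),"p",p.round(1),"tool x",T[:,0].round(3),"z",T[:,2].round(3),"F",s["wrist_force"].round(1),"gap",round(s["finger_gap"],1),"q",s["joints"].round(2))
    return p,T
def go(target,rows=1):
    p,T=tool(); d=T.T@(np.array(target)-p)/1000
    Z=np.array([-0.022,1,0]);Z=-Z/np.linalg.norm(Z);X=np.array([0,0,-1.]);D=np.c_[X,np.cross(Z,X),Z]
    r=R.from_matrix(T.T@D).as_rotvec()
    print("shift total",d.round(4),"per row",(d/rows).round(4),"rot",r.round(3))
E
python3 - <<'E'
from h import *
st(); go((513,129,420))
E
```

```text
t 2.1 p [ 358.6 -151.5  423.5] tool x [ 0.003  0.002 -1.   ] z [-0.003 -1.    -0.002] F [ 0.4 -1.  -0.5] gap 94.1 q [-0.5  -0.14  1.5   0.    1.78  1.08]
shift total [ 0.0047  0.1536 -0.281 ] per row [ 0.0047  0.1536 -0.281 ] rot [-0.025 -0.002 -0.003]
```

>>> play_rows:
  motion: [-0.012, 0, 0, 0, 0.02, -0.036, -1, -0.012, 0, 0, 0, 0.02, -0.036, -1, 0, 0, 0, 0, 0.02, -0.036, -1, 0, 0, 0, 0, 0.02, -0.036, -1, 0, 0, 0, 0, 0.02, -0.036, -1, 0, 0, 0, 0, 0.02, -0.036, -1, 0, 0, 0, 0, 0.02, -0.036, -1, 0, 0, 0, 0, 0.014, -0.029, -1, 0, 0, 0, 0, 0, 0, -1]

```text
clock: 3.0
eef_pos: [511.4, 150.5, 424.9]
eef_rot: [1.825, 1.565, 0.281]
wrist_force: [-0.5, 0.3, 0.2]
finger_gap: 94.2
```

```bash
python3 - <<'E'
from h import *
st(); go((513,129,420))
ims=[]
for c,(x,y) in (("side",(200,80)),("top",(200,90))):
    im,d=camera(c); print(c,[(round(r["conf"],2),np.round(w(c,r["at"])).tolist()) for r in place_of(c,"lid_bar")])
    ims.append(cv2.resize(im[y:y+160,x:x+160],(400,400),interpolation=cv2.INTER_CUBIC))
cv2.imwrite("pics/crop2.png",np.hstack(ims))
E
```

```text
t 3.0 p [511.4 150.5 424.9] tool x [ 0.005  0.002 -1.   ] z [ 0.028 -1.    -0.001] F [-0.5  0.3  0.2] gap 94.2 q [0.22 0.2  1.15 0.   1.79 1.76]
shift total [0.0049 0.0009 0.0215] per row [0.0049 0.0009 0.0215] rot [ 0.006 -0.001 -0.005]
side [(0.65, [516.0, 129.0, 330.0])]
top [(0.85, [512.0, 128.0, 330.0]), (0.45, [652.0, -61.0, 165.0])]
```

View pics/crop2.png

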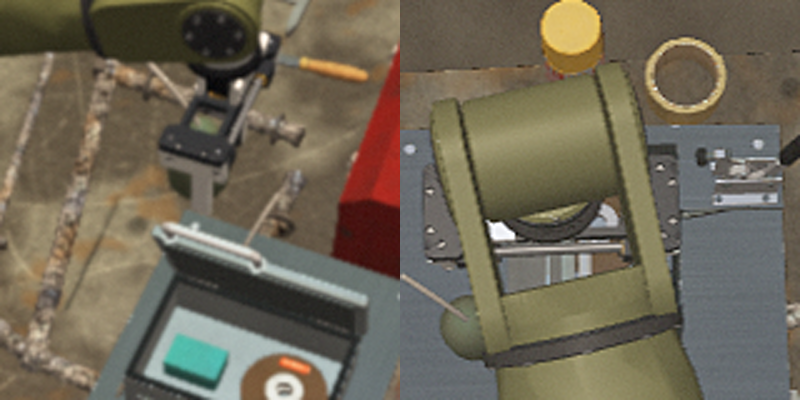

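>>> play_rows:
  motion: [0, 0, 0, 0, 0, 0.011, -0.3, 0, 0, 0, 0, 0, 0.011, -0.3, 0, 0, 0, 0.02, 0, 0, -0.3, 0, 0, 0, 0.02, 0, 0, -0.3, 0, 0, 0, 0.02, 0, 0, -0.3, 0, 0, 0, 0.02, 0, 0, -0.3, 0, 0, 0, 0.015, 0, 0, -0.3, 0, 0, 0, 0, 0, 0, -0.3]
  newtons: 15

```text
clock: 4.0
eef_pos: [510.9, 112.1, 331.8]
eef_rot: [1.656, 1.556, 0.098]
wrist_force: [-0.8, -0.1, -0.6]
finger_gap: 60.8
```

```bash
python3 - <<'E'
from h import *
st(); go((513,128.5,312))
E
```

```text
t 4.0 p [510.9 112.1 331.8] tool x [ 0.015  0.001 -1.   ] z [ 0.013 -1.    -0.001] F [-0.8 -0.1 -0.6] gap 60.8 q [ 0.15  0.17  1.4  -0.    1.56  1.7 ]
shift total [ 0.0199  0.002  -0.0164] per row [ 0.0199  0.002  -0.0164] rot [-0.009 -0.001 -0.015]
```

>>> play_rows:
  motion: [0, 0, -0.007, 0, 0.001, -0.008, -0.3, 0, 0, -0.007, 0, 0.001, -0.008, -0.3, 0, 0, 0, 0, 0, 0, -0.3, 0, 0, 0, 0.01, 0, 0, -0.3, 0, 0, 0, 0.01, 0, 0, -0.3, 0, 0, 0, 0, 0, 0, -0.3, 0, 0, 0, 0, 0, 0, -0.3]

```text
clock: 4.7
eef_pos: [513.3, 128.0, 313.3]
eef_rot: [2.02, 1.567, 0.46]
wrist_force: [-0.1, -0.9, -0.8]
finger_gap: 61.2
```

```bash
python3 - <<'E'
from h import *
st(); go((513,128.5,312))
im,d=camera("side");x,y=200,100
cv2.imwrite("pics/crop3.png",cv2.resize(im[y:y+160,x:x+200],(750,600),interpolation=cv2.INTER_CUBIC))
print([(round(r["conf"],2),np.round(w("side",r["at"])).tolist()) for r in place_of("side","lid_bar")])
E
```

```text
t 4.7 p [513.3 128.  313.3] tool x [ 0.004  0.002 -1.   ] z [ 0.012 -1.    -0.002] F [-0.1 -0.9 -0.8] gap 61.2 q [0.17 0.19 1.41 0.   1.54 1.73]
shift total [ 0.0013 -0.0003 -0.0005] per row [ 0.0013 -0.0003 -0.0005] rot [-0.01  -0.002 -0.004]
[(0.73, [515.0, 132.0, 329.0])]
```

View pics/crop3.png

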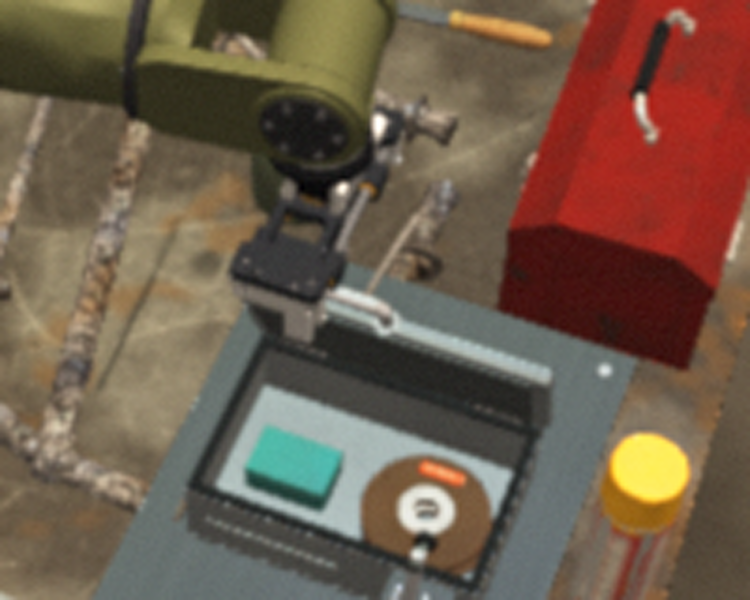

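The fingers straddle the bar (finger at about (300,325) in the crop, bar end at (385,315)), so I close them.

>>> play_rows:
  motion: [0, 0, 0, 0, 0, 0, 1, 0, 0, 0, 0, 0, 0, 1, 0, 0, 0, 0, 0, 0, 1, 0, 0, 0, 0, 0, 0, 1, 0, 0, 0, 0, 0, 0, 1, 0, 0, 0, 0, 0, 0, 1, 0, 0, 0, 0, 0, 0, 1, 0, 0, 0, 0, 0, 0, 1]
  newtons: 20

```text
clock: 5.6
eef_pos: [513.6, 128.1, 314.2]
eef_rot: [2.011, 1.565, 0.452]
wrist_force: [-0.2, -0.6, -1.0]
finger_gap: 11.4
```

```bash
python3 - <<'E'
from h import *
p,T=st()
b=p-19*T[:,0]; h=np.array([509.7,199.5,129]); v=b-h
print(b,np.hypot(v[1],v[2]),np.arctan2(v[2],-v[1])-0.033)
c,=["side"];im,d=camera(c);print([(round(r["conf"],2),np.round(w("side",r["at"])).tolist()) for r in place_of("side","lid_bar")])
E
```

```text
t 5.6 p [513.6 128.1 314.2] tool x [ 0.005  0.002 -1.   ] z [ 0.012 -1.    -0.002] F [-0.2 -0.6 -1. ] gap 11.4 q [0.17 0.19 1.41 0.   1.54 1.73]
[513.46835272 128.08579465 333.15972359] 216.28957779833746 1.2013034713977182
[(0.98, [513.0, 128.0, 329.0])]
```

```bash
cat >> h.py <<'E'
def arc(p0,p1,n):
    f=np.linspace(p0,p1,n+1); y=-215.1*np.cos(f); z=215.1*np.sin(f)
    for a,b in zip(-np.diff(z),-np.diff(y)): print(round(a/1000,4),0,round(b/1000,4),sep=", ")
def lid():
    p,T=st(); b=p-19*T[:,0]; v=b-np.array([509.7,199.5,129]); print("bar",b.round(1),"r",np.hypot(v[1],v[2]),"phi",np.arctan2(v[2],-v[1])); return np.arctan2(v[2],-v[1])
E
python3 -c "
from h import *
arc(1.232,.732,12)"
```

```text
0.0032, 0, 0.0084
0.0035, 0, 0.0082
0.0038, 0, 0.0081
0.0042, 0, 0.0079
0.0045, 0, 0.0077
0.0048, 0, 0.0076
0.0051, 0, 0.0073
0.0054, 0, 0.0071
0.0057, 0, 0.0069
0.006, 0, 0.0067
0.0063, 0, 0.0064
0.0065, 0, 0.0061
```

>>> play_rows:
  motion: [0, 0, 0, 0.0032, 0, 0.0084, 1, 0, 0, 0, 0.0035, 0, 0.0082, 1, 0, 0, 0, 0.0038, 0, 0.0081, 1, 0, 0, 0, 0.0042, 0, 0.0079, 1, 0, 0, 0, 0.0045, 0, 0.0077, 1, 0, 0, 0, 0.0048, 0, 0.0076, 1]

```text
clock: 6.3
eef_pos: [513.8, 77.3, 288.7]
eef_rot: [2.288, 1.564, 0.73]
wrist_force: [-0.7, 3.5, -0.7]
finger_gap: 11.3
```

```bash
python3 - <<'E'
from h import *
f=lid(); arc(f,.45,12)
E
```

```text
t 6.3 p [513.8  77.3 288.7] tool x [ 0.005  0.004 -1.   ] z [ 0.012 -1.    -0.004] F [-0.7  3.5 -0.7] gap 11.3 q [0.08 0.18 1.48 0.   1.48 1.63]
bar [513.7  77.3 307.7] r 216.4936084380825 phi 0.9707598198396254
0.0054, 0, 0.0076
0.0058, 0, 0.0073
0.0061, 0, 0.0071
0.0064, 0, 0.0068
0.0067, 0, 0.0065
0.0069, 0, 0.0062
0.0072, 0, 0.0059
0.0075, 0, 0.0056
0.0077, 0, 0.0053
0.0079, 0, 0.0049
0.0081, 0, 0.0046
0.0083, 0, 0.0042
```

>>> play_rows:
  motion: [0, 0, 0, 0.0054, 0, 0.0076, 1, 0, 0, 0, 0.0058, 0, 0.0073, 1, 0, 0, 0, 0.0061, 0, 0.0071, 1, 0, 0, 0, 0.0064, 0, 0.0068, 1, 0, 0, 0, 0.0067, 0, 0.0065, 1, 0, 0, 0, 0.0069, 0, 0.0062, 1, 0, 0, 0, 0.0072, 0, 0.0059, 1, 0, 0, 0, 0.0075, 0, 0.0056, 1, 0, 0, 0, 0.0077, 0, 0.0053, 1, 0, 0, 0, 0.0079, 0, 0.0049, 1, 0, 0, 0, 0.0081, 0, 0.0046, 1]

```text
clock: 7.4
eef_pos: [513.9, 5.2, 203.5]
eef_rot: [3.026, 1.563, 1.468]
wrist_force: [0.5, 10.1, -4.0]
finger_gap: 11.5
```

```bash
python3 - <<'E'
from h import *
f=lid(); arc(f,.033,16)
im,d=camera("side");x,y=200,100
cv2.imwrite("pics/crop4.png",cv2.resize(im[y:y+160,x:x+200],(750,600),interpolation=cv2.INTER_CUBIC))
print([(round(r["conf"],2),np.round(w("side",r["at"])).tolist()) for r in place_of("side","lid_bar")])
E
```

```text
t 7.4 p [513.9   5.2 203.5] tool x [ 0.001  0.008 -1.   ] z [ 0.013 -1.    -0.008] F [ 0.5 10.1 -4. ] gap 11.5 q [-0.07  0.22  1.63  0.01  1.3   1.49]
bar [513.9   5.1 222.5] r 215.75877811757923 phi 0.4484451315638067
0.0051, 0, 0.0024
0.0051, 0, 0.0022
0.0052, 0, 0.0021
0.0052, 0, 0.002
0.0053, 0, 0.0018
0.0053, 0, 0.0017
0.0054, 0, 0.0015
0.0054, 0, 0.0014
0.0054, 0, 0.0013
0.0055, 0, 0.0011
0.0055, 0, 0.001
0.0055, 0, 0.0008
0.0055, 0, 0.0007
0.0056, 0, 0.0005
0.0056, 0, 0.0004
0.0056, 0, 0.0003
[(0.87, [515.0, 5.0, 214.0])]
```

View pics/crop4.png

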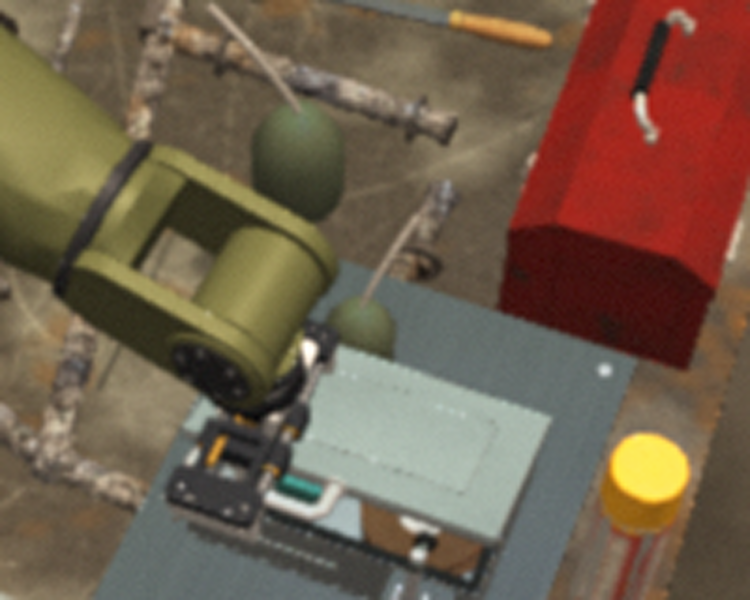

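>>> play_rows:
  motion: [0, 0, 0, 0.0051, 0, 0.0014, 1, 0, 0, 0, 0.0051, 0, 0.0014, 1, 0, 0, 0, 0.0052, 0, 0.0016, 1, 0, 0, 0, 0.0052, 0, 0.0018, 1, 0, 0, 0, 0.0053, 0, 0.0018, 1, 0, 0, 0, 0.0053, 0, 0.0017, 1, 0, 0, 0, 0.0054, 0, 0.0015, 1, 0, 0, 0, 0.0054, 0, 0.0014, 1, 0, 0, 0, 0.0054, 0, 0.0013, 1, 0, 0, 0, 0.0055, 0, 0.001, 1]

```text
clock: 8.5
eef_pos: [513.9, -11.5, 144.2]
eef_rot: [-3.13, 1.563, 1.595]
wrist_force: [-0.3, 4.0, -2.0]
finger_gap: 11.3
```

```bash
python3 - <<'E'
from h import *
f=lid(); arc(f,.033,8)
im,d=camera("side")
print([(round(r["conf"],2),np.round(w("side",r["at"])).tolist()) for r in place_of("side","lid_bar")])
E
```

```text
t 8.5 p [513.9 -11.5 144.2] tool x [-0.     0.008 -1.   ] z [ 0.012 -1.    -0.008] F [-0.3  4.  -2. ] gap 11.3 q [-0.1   0.28  1.69  0.01  1.17  1.46]
bar [513.9 -11.6 163.2] r 213.85509160787882 phi 0.16067745218151067
0.0034, 0, 0.0005
0.0034, 0, 0.0005
0.0034, 0, 0.0004
0.0034, 0, 0.0004
0.0034, 0, 0.0003
0.0034, 0, 0.0003
0.0034, 0, 0.0002
0.0034, 0, 0.0001
[(0.94, [516.0, -12.0, 154.0])]
```

>>> play_rows:
  motion: [0, 0, 0, 0.0034, 0, 0.0005, 1, 0, 0, 0, 0.0034, 0, 0.0005, 1, 0, 0, 0, 0.0034, 0, 0.0004, 1, 0, 0, 0, 0.0034, 0, 0.0004, 1, 0, 0, 0, 0.003, 0, 0.0003, 1]

```text
clock: 9.1
eef_pos: [514.0, -13.0, 126.4]
eef_rot: [-3.118, 1.562, 1.607]
wrist_force: [-1.0, 5.1, -0.6]
finger_gap: 11.4
```

```bash
python3 - <<'E'
from h import *
f=lid()
im,d=camera("side")
print([(round(r["conf"],2),np.round(w("side",r["at"])).tolist()) for r in place_of("side","lid_bar")])
E
```

```text
t 9.1 p [514.  -13.  126.4] tool x [-0.     0.009 -1.   ] z [ 0.013 -1.    -0.009] F [-1.   5.1 -0.6] gap 11.4 q [-0.1   0.3   1.71  0.01  1.13  1.45]
bar [514.  -13.1 145.4] r 213.26915505026835 phi 0.07685651547788833
[(0.57, [514.0, -13.0, 136.0])]
```

>>> play_rows:
  motion: [0, 0, 0, 0.002, 0, 0, 1, 0, 0, 0, 0.002, 0, 0, 1, 0, 0, 0, 0.002, 0, 0, 1]

```text
clock: 9.5
eef_pos: [514.6, -13.0, 124.2]
eef_rot: [2.817, 1.562, 1.259]
wrist_force: [-16.6, 5.1, 27.8]
finger_gap: 11.4
```

>>> play_rows:
  motion: [0, 0, 0, 0.002, 0, 0, 1, 0, 0, 0, 0.002, 0, 0, 1]

```text
clock: 9.7
eef_pos: [514.6, -13.0, 124.2]
eef_rot: [2.605, 1.562, 1.048]
wrist_force: [-13.4, 4.7, 23.6]
finger_gap: 11.0
```

```bash
python3 - <<'E'
from h import *
f=lid()
im,d=camera("side");x,y=200,100
cv2.imwrite("pics/crop5.png",cv2.resize(im[y:y+160,x:x+200],(750,600),interpolation=cv2.INTER_CUBIC))
print([(round(r["conf"],2),np.round(w("side",r["at"])).tolist()) for r in place_of("side","lid_bar")])
E
```

```text
t 9.7 p [514.6 -13.  124.2] tool x [ 0.004  0.007 -1.   ] z [ 0.014 -1.    -0.007] F [-13.4   4.7  23.6] gap 11.0 q [-0.1   0.3   1.72  0.01  1.12  1.45]
bar [514.5 -13.2 143.2] r 213.15436669217672 phi 0.06656098512084643
[(0.86, [516.0, -13.0, 136.0])]
```

View pics/crop5.png

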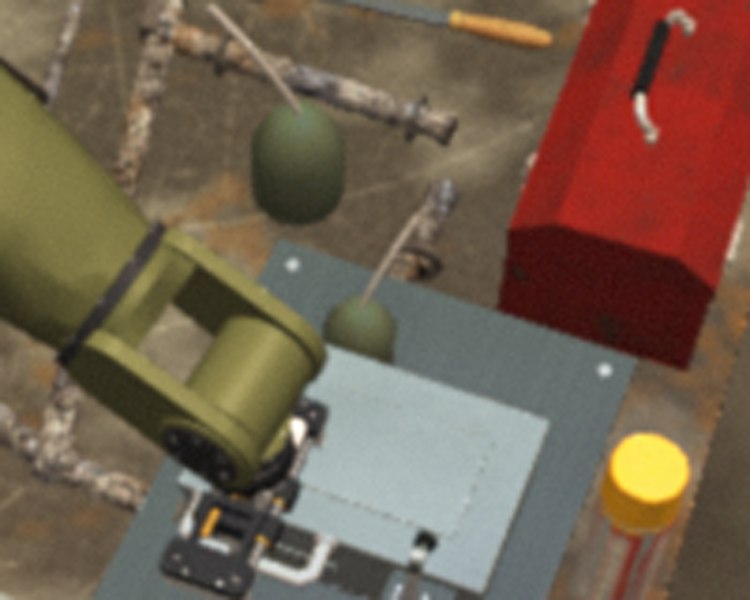

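The lid is shut: the bar reads 136 mm and the force rises on the seal. I open the fingers slightly, retreat upward and close them.

>>> play_rows:
  motion: [0, 0, 0, 0, 0, 0, 0.45, 0, 0, 0, 0, 0, 0, 0.45, 0, 0, 0, 0, 0, 0, 0.45, 0, 0, 0, 0, 0, 0, 0.45]

```text
clock: 10.2
eef_pos: [515.4, -14.5, 125.2]
eef_rot: [2.08, 1.562, 0.523]
wrist_force: [0.4, -0.4, 0.4]
finger_gap: 25.8
```

>>> play_rows:
  motion: [0, 0, 0, -0.01, 0, 0, 0.45, 0, 0, 0, -0.02, 0, 0, 0.45, 0, 0, 0, -0.03, 0, 0, 0.45, 0, 0, 0, -0.04, 0, 0, 0.45, 0, 0, 0, -0.04, 0, 0, 1, 0, 0, 0, -0.04, 0, 0, 1, 0, 0, 0, -0.02, 0, 0, 1, 0, 0, 0, 0, 0, 0, 1]

```text
clock: 11.0
eef_pos: [512.7, -15.9, 336.6]
eef_rot: [1.958, 1.563, 0.4]
wrist_force: [0.6, -0.3, -0.3]
finger_gap: 0.6
```

```bash
python3 - <<'E'
from h import *
st(); go((655,-35,330))
for c in ("side","top"):
    im,d=camera(c)
    for n in ["lid_bar","clamp_grip","clamp_pivot","clamp_pad"]:
        print(n,[(round(r["conf"],2),np.round(w(c,r["at"])).tolist()) for r in place_of(c,n)][:3])
    if c=="side":
        x,y=220,150
        cv2.imwrite("pics/crop6.png",cv2.resize(im[y:y+160,x:x+200],(750,600),interpolation=cv2.INTER_CUBIC))
E
```

```text
t 11.0 p [512.7 -15.9 336.6] tool x [ 0.007  0.003 -1.   ] z [ 0.013 -1.    -0.003] F [ 0.6 -0.3 -0.3] gap 0.6 q [-0.1   0.15  1.41  0.    1.58  1.45]
shift total [0.0076 0.1419 0.021 ] per row [0.0076 0.1419 0.021 ] rot [-0.009 -0.003 -0.007]
lid_bar [(0.82, [513.0, -13.0, 134.0])]
clamp_grip [(0.66, [658.0, -79.0, 249.0])]
clamp_pivot [(0.73, [656.0, -60.0, 157.0])]
clamp_pad [(0.53, [654.0, -7.0, 223.0]), (0.39, [508.0, 201.0, 124.0])]
lid_bar []
clamp_grip []
clamp_pivot []
clamp_pad [(0.61, [654.0, -5.0, 225.0]), (0.32, [510.0, 198.0, 128.0])]
```

View pics/crop6.png

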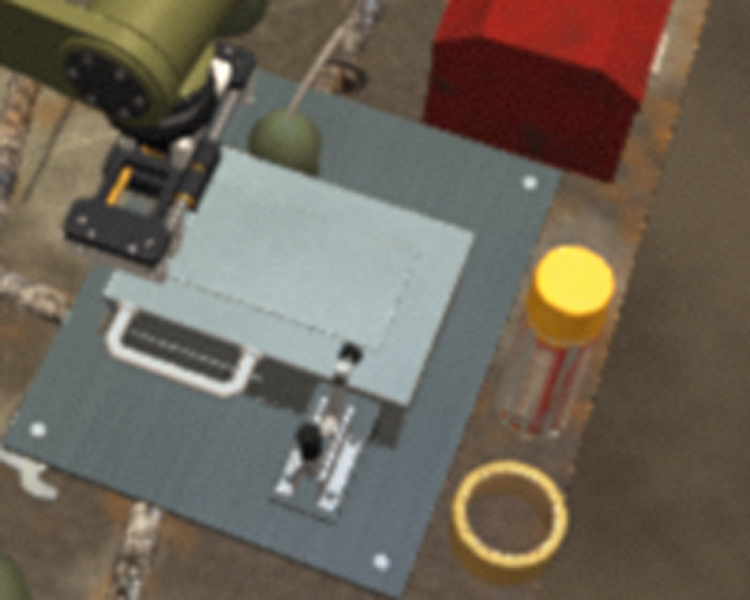

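>>> play_rows:
  motion: [-0.009, 0, -0.007, 0, 0.035, 0.006, 1, 0, 0, 0, 0, 0.035, 0.008, 1, 0, 0, 0, 0, 0.035, 0.008, 1, 0, 0, 0, 0, 0.035, 0.008, 1, 0, 0, 0, 0, 0, 0, 1, 0, 0, 0, 0, 0, 0, 1]

```text
clock: 12.1
eef_pos: [657.4, -43.7, 329.0]
eef_rot: [-2.017, 1.561, 2.719]
wrist_force: [-0.0, -0.9, 0.2]
finger_gap: 0.6
```

```bash
python3 - <<'E'
from h import *
st(); go((656,-47,243))
E
```

```text
t 12.1 p [657.4 -43.7 329. ] tool x [-0.009  0.004 -1.   ] z [ 0.023 -1.    -0.004] F [-0.  -0.9  0.2] gap 0.6 q [-0.12  0.52  0.94  0.    1.7   1.42]
shift total [ 0.086  -0.0006  0.0036] per row [ 0.086  -0.0006  0.0036] rot [ 0.001 -0.004  0.009]
```

>>> play_rows:
  motion: [0, -0.004, 0.009, 0.02, 0, 0.003, 1, 0, 0, 0, 0.02, 0, 0, 1, 0, 0, 0, 0.02, 0, 0, 1, 0, 0, 0, 0.015, 0, 0, 1, 0, 0, 0, 0, 0, 0, 1, 0, 0, 0, 0, 0, 0, 1]

```text
clock: 12.7
eef_pos: [653.5, -45.6, 255.5]
eef_rot: [1.481, 1.566, -0.066]
wrist_force: [-0.3, 0.8, -0.2]
finger_gap: 0.4
```

```bash
python3 - <<'E'
from h import *
p,T=st()
im,d=camera("side");x,y=240,170
cv2.imwrite("pics/crop7.png",cv2.resize(im[y:y+120,x:x+150],(750,600),interpolation=cv2.INTER_CUBIC))
P=np.array([-60.4,163]);N=16
prev=np.array([p[1],p[2]])
for i in range(N+1):
    th=.2+1.36*i/N; r=86+9*i/N
    c=P+r*np.array([-np.sin(th),np.cos(th)])+9*np.array([np.cos(th),np.sin(th)])+[12.5,0]
    dd=c-prev;prev=c;print(round(th-.2,2),c.round(1),"x",round(-dd[1]/1000,4),"z",round(-dd[0]/1000,4))
E
```

```text
t 12.7 p [653.5 -45.6 255.5] tool x [ 0.005 -0.    -1.   ] z [ 0.024 -1.     0.   ] F [-0.3  0.8 -0.2] gap 0.4 q [-0.13  0.51  1.11  0.    1.51  1.42]
0.0 [-56.2 249.1] x 0.0064 z 0.0106
0.09 [-63.6 248.6] x 0.0005 z 0.0074
0.17 [-71.  247.5] x 0.0011 z 0.0074
0.26 [-78.4 245.7] x 0.0018 z 0.0073
0.34 [-85.6 243.3] x 0.0024 z 0.0072
0.42 [-92.6 240.3] x 0.003 z 0.007
0.51 [-99.3 236.6] x 0.0036 z 0.0068
0.6 [-105.8  232.4] x 0.0042 z 0.0065
0.68 [-111.9  227.6] x 0.0048 z 0.0061
0.77 [-117.6  222.3] x 0.0053 z 0.0057
0.85 [-122.9  216.4] x 0.0059 z 0.0053
0.94 [-127.7  210.1] x 0.0063 z 0.0048
1.02 [-131.9  203.3] x 0.0067 z 0.0042
1.1 [-135.6  196.2] x 0.0071 z 0.0037
1.19 [-138.6  188.7] x 0.0075 z 0.0031
1.28 [-141.  181.] x 0.0077 z 0.0024
1.36 [-142.8  173. ] x 0.008 z 0.0018
```

View pics/crop7.png

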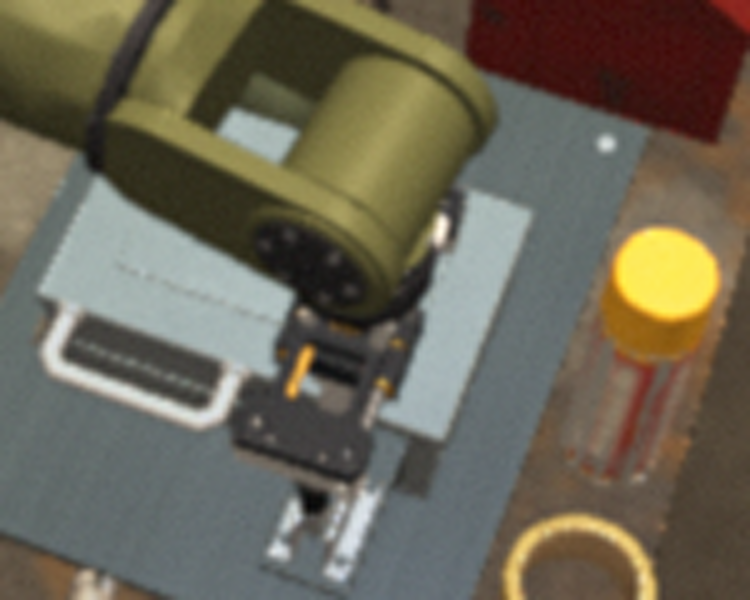

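>>> play_rows:
  motion: [0, 0, 0, 0.008, 0.002, 0.002, 1, 0, 0, 0, 0, 0.001, 0.009, 1, 0, 0, 0, 0.0005, 0, 0.0074, 1, 0, 0, 0, 0.0011, 0, 0.0074, 1, 0, 0, 0, 0.0018, 0, 0.0073, 1, 0, 0, 0, 0.0024, 0, 0.0072, 1, 0, 0, 0, 0.003, 0, 0.007, 1]

```text
clock: 13.45
eef_pos: [658.6, -96.8, 240.6]
eef_rot: [1.463, 1.562, -0.084]
wrist_force: [-0.2, -0.5, -0.1]
finger_gap: 0.7
```

```bash
python3 - <<'E'
from h import *
p,T=st()
for c in ("side",):
    im,d=camera(c);x,y=240,170
    cv2.imwrite("pics/crop8.png",cv2.resize(im[y:y+120,x:x+150],(750,600),interpolation=cv2.INTER_CUBIC))
    print([(round(r["conf"],2),np.round(w(c,r["at"])).tolist()) for r in place_of(c,"clamp_grip")][:3])
E
```

```text
t 13.45 p [658.6 -96.8 240.6] tool x [ 0.009 -0.001 -1.   ] z [ 0.024 -1.     0.001] F [-0.2 -0.5 -0.1] gap 0.7 q [-0.2   0.54  1.1   0.    1.49  1.35]
[]
```

View pics/crop8.png

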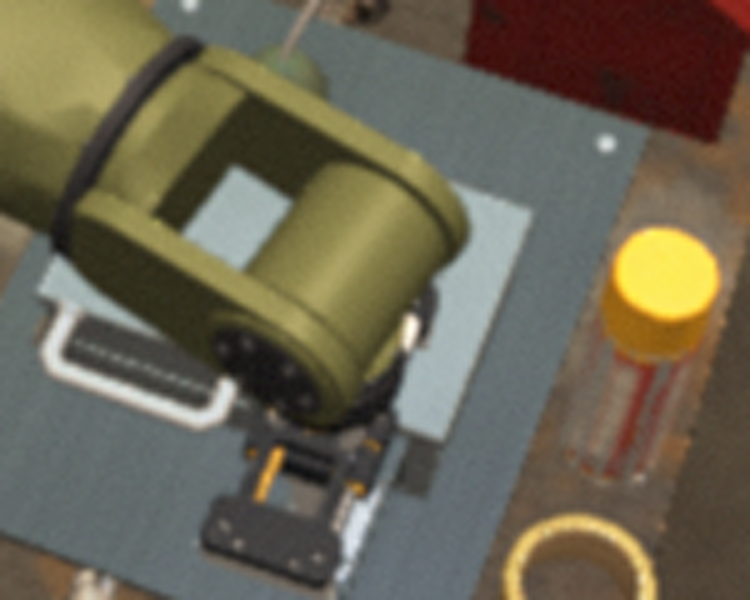

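>>> play_rows:
  motion: [0, 0, 0, 0.004, 0, 0.003, 1, 0, 0, 0, 0.0042, 0, 0.0065, 1, 0, 0, 0, 0.0048, 0, 0.0061, 1, 0, 0, 0, 0.0053, 0, 0.0057, 1, 0, 0, 0, 0.0059, 0, 0.0053, 1, 0, 0, 0, 0.0063, 0, 0.0048, 1]

```text
clock: 14.15
eef_pos: [659.6, -130.4, 207.6]
eef_rot: [1.451, 1.562, -0.095]
wrist_force: [0.9, -0.3, 0.1]
finger_gap: 1.0
```

```bash
python3 - <<'E'
from h import *
p,T=st()
ims=[]
for c,(x,y) in (("side",(240,190)),("top",(260,100))):
    im,d=camera(c)
    ims.append(cv2.resize(im[y:y+120,x:x+120],(400,400),interpolation=cv2.INTER_CUBIC))
    for n in ("clamp_grip","clamp_pad"): print(n,[(round(r["conf"],2),np.round(w(c,r["at"])).tolist()) for r in place_of(c,n)][:3])
cv2.imwrite("pics/crop9.png",np.hstack(ims))
E
```

```text
t 14.15 p [ 659.6 -130.4  207.6] tool x [ 0.009 -0.001 -1.   ] z [ 0.024 -1.     0.001] F [ 0.9 -0.3  0.1] gap 1.0 q [-0.25  0.58  1.13  0.    1.43  1.3 ]
clamp_grip []
clamp_pad []
clamp_grip []
clamp_pad [(0.41, [651.0, 50.0, 168.0])]
```

View pics/crop9.png

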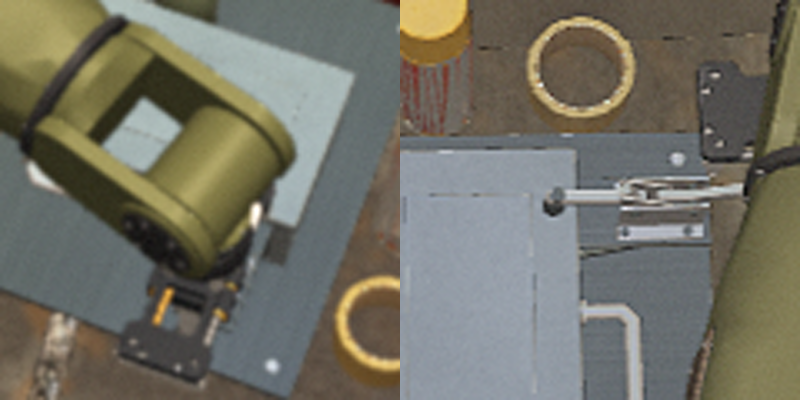

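The clamp arm has come down over the lid (pad at right-hand crop (553,200)), so the handle is following. I keep pushing down.

>>> play_rows:
  motion: [0, 0, 0, 0.0067, 0, 0.0025, 1, 0, 0, 0, 0.0071, 0, 0.0037, 1, 0, 0, 0, 0.0075, 0, 0.0031, 1, 0, 0, 0, 0.0077, 0, 0.0024, 1]

```text
clock: 14.85
eef_pos: [660.9, -141.5, 179.1]
eef_rot: [1.423, 1.559, -0.122]
wrist_force: [-0.0, -0.3, -0.1]
finger_gap: 0.6
```

>>> play_rows:
  motion: [0, 0, 0, 0.004, 0, 0.001, 1, 0, 0, 0, 0.003, 0, 0, 1]

```text
clock: 15.05
eef_pos: [661.1, -143.1, 171.6]
eef_rot: [1.43, 1.558, -0.115]
wrist_force: [-5.8, 2.8, 26.3]
finger_gap: 0.6
```

>>> play_rows:
  motion: [0, 0, 0, 0.001, 0, 0, 1, 0, 0, 0, 0.001, 0, 0, 1, 0, 0, 0, 0.001, 0, 0, 1]

```text
clock: 15.35
eef_pos: [661.4, -143.1, 172.5]
eef_rot: [1.405, 1.555, -0.14]
wrist_force: [-3.5, 1.6, 7.7]
finger_gap: 0.6
```

>>> play_rows:
  motion: [0, 0, 0, -0.01, 0, 0, 1, 0, 0, 0, -0.03, 0, 0, 1, 0, 0, 0, -0.04, 0, 0, 1, 0, 0, 0, -0.04, 0, 0, 1, 0, 0, 0, -0.04, -0.02, 0, 1, 0, 0, 0, 0, -0.04, 0.01, 1, 0, 0, 0, 0, -0.04, 0.03, 1, 0, 0, 0, 0, -0.04, 0.03, 1, 0, 0, 0, 0, -0.04, 0.03, 1, 0, 0, 0, 0, -0.04, 0.03, 1, 0, 0, 0, 0, 0, 0, 1, 0, 0, 0, 0, 0, 0, 1]

```text
clock: 16.55
eef_pos: [436.6, -280.1, 340.8]
eef_rot: [1.228, 1.549, -0.316]
wrist_force: [0.0, 0.1, -0.0]
finger_gap: 0.5
```

```bash
python3 - <<'E'
from h import *
p,T=st()
ims=[]
for c,(x,y) in (("side",(230,160)),("top",(220,90))):
    im,d=camera(c)
    ims.append(cv2.resize(im[y:y+150,x:x+150],(400,400),interpolation=cv2.INTER_CUBIC))
    for n in ("clamp_grip","clamp_pad","lid_bar","clamp_pivot","oil_can"): print(n,[(round(r["conf"],2),np.round(w(c,r["at"])).tolist()) for r in place_of(c,n)][:3])
cv2.imwrite("pics/crop10.png",np.hstack(ims))
E
```

```text
t 16.55 p [ 436.6 -280.1  340.8] tool x [ 0.021 -0.007 -1.   ] z [ 0.026 -1.     0.007] F [ 0.   0.1 -0. ] gap 0.5 q [-0.64  0.15  1.4   0.01  1.58  0.9 ]
clamp_grip []
clamp_pad []
lid_bar [(0.65, [512.0, -13.0, 139.0]), (0.63, [514.0, 272.0, 46.0])]
clamp_pivot [(0.68, [656.0, -60.0, 158.0])]
oil_can [(0.72, [352.0, 451.0, -2.0]), (0.67, [417.0, -239.0, 0.0]), (0.52, [515.0, 273.0, 45.0])]
clamp_grip [(0.61, [652.0, -149.0, 162.0])]
clamp_pad [(0.28, [515.0, -12.0, 133.0])]
lid_bar [(0.67, [512.0, -13.0, 137.0])]
clamp_pivot [(0.71, [648.0, -57.0, 163.0])]
oil_can [(0.92, [415.0, -238.0, -3.0]), (0.9, [515.0, 270.0, 40.0]), (0.88, [348.0, 451.0, -4.0])]
```

View pics/crop10.png

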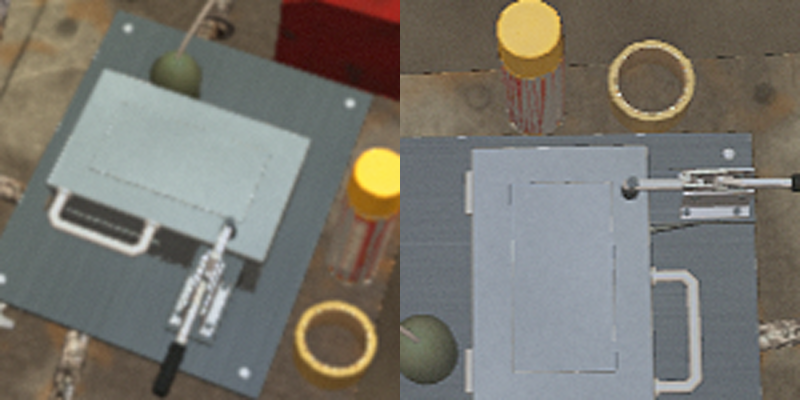

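```bash
python3 -c "
from cell import *
print(sign_off())"
```

```text
the job is handed in; nothing more can be done
None
```

I lowered the lid by its bar until it was fully shut, pushed the clamp handle over and down to its stop, backed the arm clear and handed the job in. The run took about 16.6 s of the 59 s allowed; `sign_off` reports no verdict.

- **Lid:** I held the bar lightly (20 N grip) and took it down the arc, slowing to about 3 mm per row at the end, so it did not slam. The bar now reads 137–139 mm above the bench, against 136 mm nominal when shut.
- **Bar slip:** The bar sat about 7 mm lower in the fingers than my grasp position implied. I therefore judged the lid shut from the camera reading and the rise in upward force to about 25 N on the seal.
- **Clamp:** The fingertips met the handle's stop at 172 mm, where I had calculated it would be, with up to 26 N upward. After I let go, the top camera put the grip at (652, -149, 162), about 1.37 rad, and both pictures show the handle nearly level.
- **Pad:** Both pictures show the clamp arm down on the lid. The network did not find the pad there, and I had no direct reading of its contact force.
- **Oil can:** In the last pictures the can is upright at its starting place, near (515, 270).
- **Arm:** It is clear of everything, with about 0 N at the wrist.

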